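Hold the press lever in its fork for pinning

TASK

The small leaf press is going back together after cleaning: pull its sprung pivot pin out by the knob until the dark groove on the shank just comes out of the brass guide bush, and let go of it there (its brake keeps it). Then pick up the loose lever by its balance point, keep it level, and lower its eye from above into the fork, handle out over the cup, until the hole of the eye is in line with the pin. Finish while still holding it there, level, still and not resting against the press, so that a colleague can let the pin home through it, and do not disturb the bottle, the dish or the vial nearby.

Things in the scene. Friction and masses are not known exactly. Their poses are not given: they have to be found in the camera images.
- press: leaf press, fixed: grey base plate 110 x 200 mm (y -80 to 120 mm), top at z 18 mm. Origin at worktop height; x along the pivot pin (knob on the -x side), y along the mounted lever from handle end to fork, z up. At [0, -0.015] a steel cup, 68 mm across, rim at z 60 mm; near the +y end a fork of two upright grey cheeks. Mounted, the lever's foot hangs over the cup
- fork_axis (a point): point on the pin axis midway between the cheeks, at [0, 0.09, 0.095] in the press frame, axes as the press; the centre of the lever's eye belongs here. The cheeks are 14 mm thick in x, 44 mm wide in y, round-topped, tops at z 117 mm; the slot between them is 30 mm wide, open at the top and both ends, its floor at z 37 mm
- pivot_pin (a joint): pin travel (m): 0 = home, across the slot into the far cheek, blocking the fork; grows as it is pulled out along the press's -x. The groove leaves the bush at 0.042, the wanted setting (0.038 to 0.047 will do); slot free from 0.036, hard stop 0.052. A weak return spring (40 N/m) and a 5 N friction brake that keeps the pin where it is let go: 5 to 8 N to pull. Starts 0 to 14 mm out
- pin_knob (a point): middle of the knob on the pin: black cylinder 24 mm across, 26 mm long, axis along the press's x; moves with the pin. Pin home: at [-0.058, 0.09, 0.095] in the press frame, its inner end 6 mm from the mouth of the brass bush (26 mm across, 10 mm long) on the near cheek. To be gripped across its diameter from above
- lever: loose steel lever, about 0.6 kg, lying foot down. Origin: centre of the eye (38 mm across, 20 mm wide, 20 mm hole), 19 mm above the worktop; x = hole's axis, -y to the handle, z up, parallel to the press's axes when mounted. Beam 16 mm wide, 24 mm high to y -0.12; foot 44 mm across under it at y -0.105, underside 19 mm below the origin, 6.5 mm thick; black handle to y -0.238
- lever_balance (a point): balance point (centre of gravity along the lever), in the middle of the beam at [0, -0.070, 0] in the lever frame, well off the middle of the lever's length
- rinse_bottle: white bottle with a green cap, 46 mm across and 98 mm high, origin in the middle of its underside; leave alone
- petri: flat round petri dish, 62 mm across and 14 mm high, origin in the middle of its underside; leave alone
- vial: small glass vial with a white cap, in front of the press, 27 mm across and 64 mm high, origin in the middle of its underside; leave alone

How it is judged:
By the outcome, as a careful person would: the job done as asked, in the order asked, and still so for the second after the job is handed in, while the arm keeps its last pose, push and grip.
It also fails if it takes over 54 s, if anything falls off the work surface, if the arm or the gripper's body presses on something with over 40 N, if the wrist force passes 120 N, or if a joint passes its speed limit or range.

ROBOT

A 6-joint arm with a two-finger parallel gripper is mounted at the origin on a cart in front of the work surface, level with it; the furniture and walls round the work are solid. World frame = base frame: x ahead of the robot, y to its left, z up, the work surface at z = 0. Lengths are in m, angles in rad, forces in N, time in s.
With the tool pointing down it reaches from about 0.35 to 0.85 m from the base axis. Payload 8.1 kg.
Tool frame: the origin (TCP) lies at the very end of the fingers, on their centre line; the grasp point (between the pads) lies 19 mm behind it; z points along the fingers, y is the line along which they close (so a half turn about z gives the same grasp; the last joint's range is limited). The gripper opens to 93 mm and grips with 3 to 60 N. Pads are 15 mm wide; open, the fingers measure 128 mm over their backs; the gripper's body (75 mm by 188 mm) begins 65 mm behind the grasp point.
Start: joints at [-1.433, 0.13, 1.488, -0, 1.523, -0.085], TCP at [0.133, -0.585, 0.219] pointing down, gripper open.
Joint ranges: [-2.96, 2.96], [-0.89, 2.26], [0.02, 2.5], [-1.34, 4.48], [0, 2.73], [-2.66, 2.66]. Speed limits (rad/s): [2.39, 2.39, 2.79, 3.14, 3.14, 3.14].

INTERFACE

Orientations are given as a rotation vector (axis times angle).
In Python, from plant import monitor, eyes, ticket gives the robot as it stands.
- The arm moves only by the tool arm_command, never from a script. Its argument "deltas" is a list that holds one entry, the list of rows, each a list of 6 numbers: the shift along the world's x, y, z in cm, then the turn, a rotation vector about the world's x, y, z in degrees. In form: [[[tx, ty, tz, rx, ry, rz], ...]]. A call has 1 to 12 rows; each row shifts and turns the commanded pose from where the row before left it; what a row does not reach is not made up. A row lasts 1/12 s, in which the tool goes at most 41.7 mm and 7.16 degrees, less where a joint would pass 70% of its speed; a pose out of reach is approached as far as the arm can. A call is refused whole if a number of a shift passes 4.17 or a number of a turn 7.16, either way. A call with a gripper value outside its range is refused whole. "gripper" is the opening, from -1 (shut) to 1 (fully open), set as the call begins (left out, the last holds). The fingers move at their own pace and stop on an object; "squeeze" is the grip in N (left out, the last holds). Time passes only in rows, so rows that do not move let the fingers close. It gives the time, the measured TCP pose, the force, the opening and the grip force at its end, in the units of the state.
- monitor.read_state(): the state, without advancing time (a new reading comes with each control period).
- eyes.read_camera(name): name is "scene" or "top" or "wrist"; returns the picture (384x512x3 uint8, blue, green, red); there is no depth.
- eyes.camera_model(name): a dict with "fx", "fy", "cx", "cy" (pixels), "rvec" (rotation vector, rad) and "tvec" (3), from world to camera coordinates, as OpenCV has them. Camera axes: x right, y down, z forward; pixel columns grow to the right and rows downward; lengths in m; the calibration is good to about 2 mm. The wrist camera is an equidistant fisheye: a pixel r from the principal point sees the ray r / f radians off the axis. A picture is of the moment at which its call begins: read the wrist's pose just before it. camera_model takes no time and is no camera call; for the wrist camera it gives the pose at the moment of the call.
- ticket.close_job(): hands the job in; it is judged then, once.
The state is a dict: "t": time; "q": joint angles; "dq": joint speeds; "joint_torque": joint torques, N m; "tool_pos": TCP position; "orientation": TCP orientation; "force": force on the tool from outside, world axes, zero at the start; "wrist_torque": the same for the moment, N m; "opening": finger opening in m; "gripper_force": force on a finger pad.
Only numpy, scipy, OpenCV 4.12 (cv2) and the standard library are available. Lean on these libraries where they do the work, as an engineer would, in place of code of your own. Each camera call takes 0.05 s, during which the arm holds its last target. There are 200 camera calls.

## Working session

There is one attempt and no reset: what is moved stays moved. The work goes in short steps, Python scripts to look and compute and a tool call to move; the robot and the scene stay as the last step left them, time stands still between calls to the robot, and variables do not carry over. Pictures are saved under pics/ and viewed, at most 10 in all, crops included, and the job is handed in when it is done.

Besides the shell and the picture viewer there is one more tool, called after "Request:" by a JSON object that holds its "name" and its "arguments". arm_command: Moves the arm, as the interface text tells. Its arguments: {"type":"object","properties":{"deltas":{"type":"array"},"gripper":{"type":"number"},"squeeze":{"type":"number"}},"required":["deltas"]}

```bash
mkdir -p pics; ls
cat > h.py <<'E'
import numpy as np, cv2
from plant import monitor, eyes, ticket
def snap(n,f=None):
    m=eyes.camera_model(n); im=eyes.read_camera(n)
    if f: cv2.imwrite('pics/'+f,im)
    return m,im
def ray(m,u,v,wrist=False):
    R,_=cv2.Rodrigues(np.array(m['rvec'],float)); t=np.array(m['tvec'],float).ravel()
    a=(u-m['cx'])/m['fx']; b=(v-m['cy'])/m['fy']
    if wrist:
        r=np.hypot(a,b); s=np.sin(r)/r if r>1e-9 else 1; d=np.array([a*s,b*s,np.cos(r)])
    else: d=np.array([a,b,1.])
    d=R.T@d; return -R.T@t, d/np.linalg.norm(d)
def plane(m,u,v,z,wrist=False):
    c,d=ray(m,u,v,wrist); return c+d*(z-c[2])/d[2]
def proj(m,P,wrist=False):
    R,_=cv2.Rodrigues(np.array(m['rvec'],float)); p=R@np.array(P,float)+np.array(m['tvec'],float).ravel()
    if wrist:
        r=np.hypot(p[0],p[1]); th=np.arctan2(r,p[2]); return np.array([m['cx']+m['fx']*th*p[0]/r, m['cy']+m['fy']*th*p[1]/r])
    return np.array([m['cx']+m['fx']*p[0]/p[2], m['cy']+m['fy']*p[1]/p[2]])
def tri(rs):
    A=np.zeros((3,3));b=np.zeros(3)
    for c,d in rs:
        M=np.eye(3)-np.outer(d,d);A+=M;b+=M@c
    return np.linalg.solve(A,b)
E
python3 - <<'E'
from h import *
for n in('scene','top'):
    m,im=snap(n,n+'0.png'); print(n,m['fx'],-cv2.Rodrigues(np.array(m['rvec']))[0].T@np.array(m['tvec']).ravel())
    print(plane(m,256,192,0))
s=monitor.read_state();print(s)
E
```

```text
pics
scene 381.95107840342513 [0.25550217 0.39071404 0.6723671 ]
[ 0.68657256 -0.35983353  0.        ]
top 495.7614482545383 [ 0.43296252 -0.22654439  1.33790181]
[ 0.60991837 -0.2019429   0.        ]
{'t': 0.1, 'q': array([-1.43341377e+00,  1.31110062e-01,  1.48914798e+00, -2.46217194e-05,
        1.52302212e+00, -8.53890844e-02]), 'dq': array([-4.03065684e-05, -1.21923091e-03, -1.55938407e-03, -1.27420461e-03,
       -8.31381067e-05,  6.31914513e-04]), 'joint_torque': array([ 6.15994031e-04, -5.61342788e+01, -4.93098700e+01,  7.69839529e-02,
        2.90998531e-02, -6.31431180e-05]), 'tool_pos': array([ 0.1325084 , -0.58465643,  0.21769008]), 'orientation': array([-3.12044818e+00, -3.49020163e-01,  1.07461700e-04]), 'force': array([-0.00876973, -0.31556504, -0.40043831]), 'wrist_torque': array([-0.01124871, -0.00227609, -0.02082643]), 'gripper_force': 0.0, 'opening': 0.09300740945174844}
```

View pics/scene0.png

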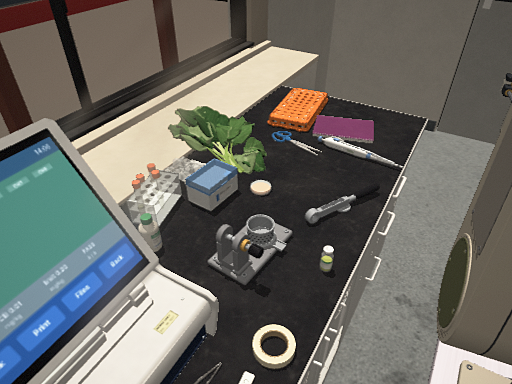

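View pics/top0.png

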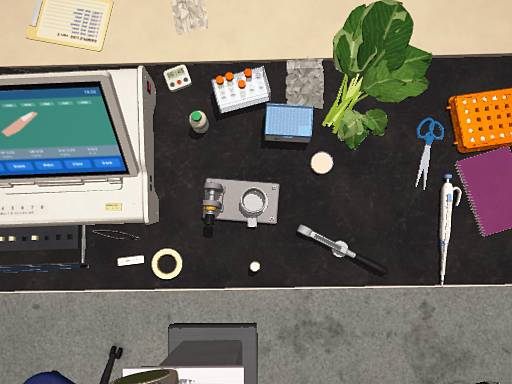

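The top view has +x up and +y to the left. The press is at about (240,202) with its knob at (208,218). The lever's eye is at (304,231) and its handle at (383,271). The vial is at (255,267), the dish at (321,162) and the bottle at (199,122). Next I'll enlarge both views.

Run:
```python
import cv2,numpy as np
t=cv2.imread('pics/top0.png')[165:285,190:400]; s=cv2.imread('pics/scene0.png')[170:290,195:395]
a=cv2.resize(t,None,fx=3.8,fy=3.8,interpolation=cv2.INTER_CUBIC)
a=cv2.convertScaleAbs(a,alpha=1.3,beta=20);cv2.imwrite('pics/topc.png',a)
b=cv2.resize(s,None,fx=4,fy=4,interpolation=cv2.INTER_CUBIC)
b=cv2.convertScaleAbs(b,alpha=1.3,beta=20);cv2.imwrite('pics/scenec.png',b)
```

```text
(no output)
```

View pics/topc.png

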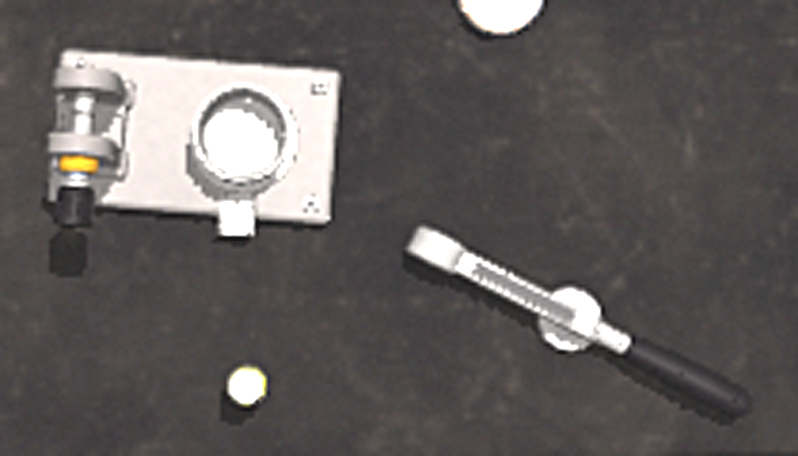

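View pics/scenec.png

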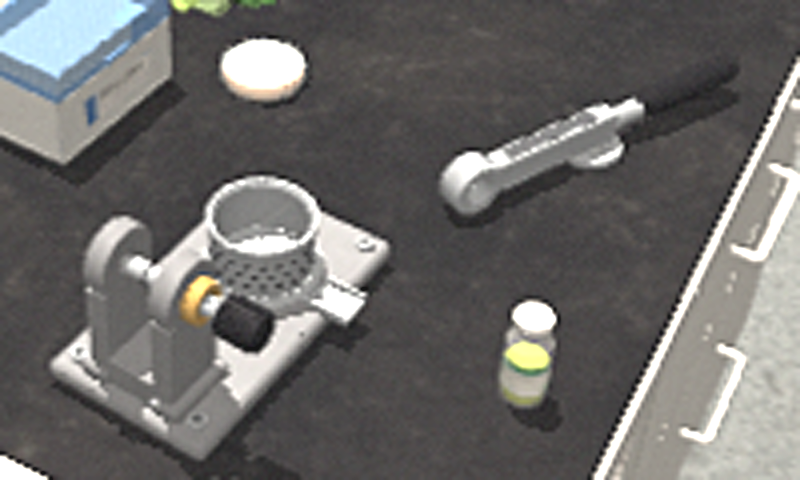

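Top crop: the plate corners are (64,52), (340,72) and (328,224), the cup rim is at (244,137), the knob at (76,207), and the lever runs from its eye at about (432,248) to its handle tip at (742,405). In the scene crop the knob is at (243,322), the bush at (200,299) and the eye at (468,187). The pin still crosses the slot.

Run:
```python
from h import *
mt=eyes.camera_model('top');ms=eyes.camera_model('scene')
T=lambda u,v,z:plane(mt,(u+.5)/3.8-.5+190,(v+.5)/3.8-.5+165,z)
S=lambda u,v,z:plane(ms,(u+.5)/4-.5+195,(v+.5)/4-.5+170,z)
c=[T(64,52,.018),T(340,72,.018),T(328,224,.018)];print('corners',np.round(c,4))
e=c[0]-c[1];print('len',np.linalg.norm(e),np.linalg.norm(c[1]-c[2]),'yaw',np.degrees(np.arctan2(-e[0],e[1])))
print('cup',T(244,137,.06),'scene cup',S(263,217,.06))
print('knob',T(76,207,.095),S(243,322,.095))
print('bush',T(79,163,.108))
print('vial',T(247,386,.064),S(535,318,.064),'petri S',S(263,64,.014))
p=[T(432,248,.019),T(742,405,.019),T(570,319,-.0+.005)];print('lever',np.round(p,4),S(468,187,.019))
d=p[0]-p[1];print(np.linalg.norm(d),np.degrees(np.arctan2(-d[0],d[1])))
m,im=mt,cv2.imread('pics/top0.png')
# lever light mask
g=cv2.cvtColor(im,cv2.COLOR_BGR2HSV)
mk=((g[...,2]>95)&(g[...,1]<50)).astype(np.uint8)
n,l,st,ce=cv2.connectedComponentsWithStats(mk)
for i in range(1,n):
    x,y,w,h,a=st[i]
    if 190<x<400 and 160<y<285 and a>20: print(st[i],ce[i],cv2.minAreaRect(np.argwhere(l==i)[:,::-1].astype(np.float32)))
```

```text
corners [[ 0.6473 -0.069   0.018 ]
 [ 0.6292 -0.2648  0.018 ]
 [ 0.5218 -0.254   0.018 ]]
len 0.19662043833110654 0.1079304993836079 yaw -5.2931464828530865
cup [ 0.5793617  -0.19708377  0.06      ] scene cup [ 0.57791461 -0.19164535  0.06      ]
knob [ 0.53071311 -0.08585493  0.095     ] [ 0.5292017  -0.08362753  0.095     ]
bush [ 0.55863256 -0.08940854  0.108     ]
vial [ 0.41127865 -0.19660085  0.064     ] [ 0.40710811 -0.19121881  0.064     ] petri S [ 0.68160432 -0.37633779  0.014     ]
lever [[ 0.5038 -0.3261  0.019 ]
 [ 0.3927 -0.5353  0.019 ]
 [ 0.4534 -0.422   0.005 ]] [ 0.49883702 -0.32160654  0.019     ]
0.2369059409295077 -27.970910402662653
[ 203  178   77   49 2584] [243.79179567 200.55069659] ((240.2058563232422, 202.82354736328125), (74.62570190429688, 45.020851135253906), 4.39870548248291)
[297 225  59  33 494] [327.5        241.86639676] ((327.1026611328125, 240.3438720703125), (62.72222900390625, 16.378568649291992), 33.34070587158203)
[250 263   9   8  61] [254.04918033 266.44262295] ((254.0, 266.5), (7.0, 8.0), 90.0)
```

Request:
{"name": "arm_command", "arguments": {"deltas": [[[2,2.5,0,0,0,-1.5],[2,2.5,0,0,0,-1.5],[2,2.5,0,0,0,-1.5],[2,2.5,0,0,0,-1.5],[2,2.5,0,0,0,-1.5],[2,2.5,0,0,0,-1.5],[2,2.5,0,0,0,-1.5],[2,2.5,0,0,0,-1.5],[2,2.5,0,0,0,-1.5],[2,2.5,0,0,0,-1.5],[2,2.5,0,0,0,-1.5],[2,2.5,0,0,0,-1.5]]], "gripper": 1}}

```text
t: 1.1
tool_pos: [0.3731, -0.2836, 0.2183]
orientation: [-3.138, 0.146, 0.0]
force: [0.1, -0.1, 1.1]
opening: 0.093
gripper_force: 0.0
```

Request:
{"name": "arm_command", "arguments": {"deltas": [[[2,2.5,0,0,0,0],[2,2.5,0,0,0,0],[2,2.5,0,0,0,0],[2,2.5,0,0,0,0],[2,2.5,0,0,0,0],[2,2.5,0,0,0,0],[1.5,2.5,0,0,0,0],[1.5,2,0,0,0,0],[0,0,0,0,0,0],[0,0,0,0,0,0]]]}}

```text
t: 1.93
tool_pos: [0.5226, -0.0891, 0.218]
orientation: [-3.138, 0.139, 0.002]
force: [0.0, -0.4, 0.9]
opening: 0.0928
gripper_force: 0.0
```

Run:
```python
from h import *
s=monitor.read_state();print(s['t'],s['tool_pos'],s['orientation'],s['force'])
m,im=snap('wrist','w1.png');print({k:m[k] for k in('fx','cx','cy')},ray(m,m['cx']+1e-6,m['cy']))
o=cv2.resize(im,None,fx=1.56,fy=1.56);cv2.imwrite('pics/w1b.png',o)
for n,P in dict(knob=[.530,-.085,.095],fork=[.588,-.0895,.095]).items(): print(n,proj(m,P,True))
```

```text
1.9333 [ 0.52263604 -0.08911761  0.21800259] [-3.13837861e+00  1.39374145e-01  1.96735989e-03] [ 0.01669969 -0.42117111  0.92212517]
{'fx': 297.3186396354542, 'cx': 258.430690209128, 'cy': 184.62278734153364} (array([ 0.60240609, -0.09531628,  0.38312912]), array([-0.29201432,  0.02774547, -0.95601142]))
knob [255.08169576 169.92359831]
fork [254.1922741  111.44509391]
```

View pics/w1b.png

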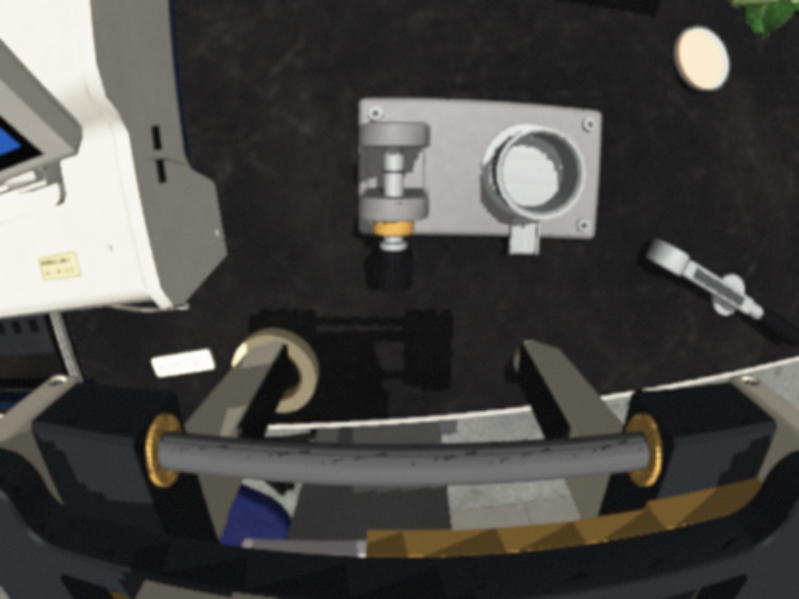

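The wrist view shows the knob at (390,267), the bush at (393,228), the pin crossing the slot at (394,180) and the cup rim at about (534,173). The plate corners are (360,98), (602,111) and (595,238), and the lever is at right.

```bash
cat >> h.py <<'E'
def W(m,u,v,z,k=1.5605): return plane(m,(u+.5)/k-.5,(v+.5)/k-.5,z,True)
E
python3 - <<'E'
from h import *
import pickle
m=eyes.camera_model('wrist');pickle.dump(m,open('mw1.pkl','wb'))
k=1.5605
c=[W(m,359,98,.018),W(m,603,110,.018),W(m,596,239,.018)];print(np.round(c,4))
e=c[0]-c[1];print(np.linalg.norm(e),np.linalg.norm(c[1]-c[2]),np.degrees(np.arctan2(-e[0],e[1])))
print('cup',W(m,534,172,.06),'bush top',W(m,393,228,.108),'knob',W(m,390,267,.107),'knob ends',W(m,391,288,.095),W(m,390,249,.107))
print('cheek edges L/R', W(m,361,210,.09),W(m,429,205,.09))
print('pin',W(m,395,165,.10),W(m,394,190,.10))
im=cv2.imread('pics/w1.png');g=cv2.cvtColor(im,cv2.COLOR_BGR2HSV)
mk=((g[...,1]>120)&(g[...,0]>10)&(g[...,0]<30)&(g[...,2]>80)).astype(np.uint8)[:200]
n,l,st,ce=cv2.connectedComponentsWithStats(mk)
for i in range(1,n):
  if st[i][4]>30: print(st[i],ce[i],plane(m,*ce[i],.105,True))
print(im[150:190,250].mean(1).astype(int))
E
```

```text
[[ 0.6468 -0.0654  0.018 ]
 [ 0.6279 -0.2623  0.018 ]
 [ 0.5193 -0.2521  0.018 ]]
0.19781145393669392 0.10906894256992877 -5.490648072436679
cup [ 0.58072296 -0.18666219  0.06      ] bush top [ 0.5562689  -0.08540961  0.108     ] knob [ 0.53209478 -0.08118976  0.107     ] knob ends [ 0.51498251 -0.07978385  0.095     ] [ 0.54336079 -0.08230394  0.107     ]
cheek edges L/R [ 0.5668422 -0.0655355  0.09     ] [ 0.56602194 -0.10882818  0.09      ]
pin [ 0.59356114 -0.08998571  0.1       ] [ 0.578366   -0.08794572  0.1       ]
[240 142  25  10 205] [251.79512195 146.19512195] [ 0.55550218 -0.08539111  0.105     ]
[153 151 177 199 195 161 155 188 208 194 140  69  38  35  35  34  32  29
  30  30  30  31  30  29  31  26  29  28  28  32  30  27  30  28  28  30
  29  32  34  35]
```

Request:
{"name": "arm_command", "arguments": {"deltas": [[[0.4,0.3,-2,0,0,-0.3],[0.4,0.4,-2,0,0,0],[0,0,-2.2,0,0,0],[0,0,-2,0,0,0],[0,0,-2,0,0,0],[0,0,-2,0,0,0],[0,0,-1.5,0,0,0],[0,0,-0.5,0,0,0],[0,0,0,0,0,0],[0,0,0,0,0,0]]]}}

```text
t: 2.82
tool_pos: [0.5305, -0.0839, 0.0772]
orientation: [3.138, -0.153, 0.0]
force: [0.0, -0.5, 0.4]
opening: 0.0929
gripper_force: 0.0
```

Request:
{"name": "arm_command", "arguments": {"deltas": [[[0,0,0,0,0,0],[0,0,0,0,0,0],[0,0,0,0,0,0],[0,0,0,0,0,0],[0,0,0,0,0,0],[0,0,0,0,0,0],[0,0,0,0,0,0],[0,0,0,0,0,0]]], "gripper": -1, "squeeze": 30}}

```text
t: 3.48
tool_pos: [0.5306, -0.0831, 0.0766]
orientation: [3.138, -0.152, -0.0]
force: [0.7, 0.2, 0.0]
opening: 0.0441
gripper_force: 0.0
```

Request:
{"name": "arm_command", "arguments": {"deltas": [[[0,0,0,0,0,0],[0,0,0,0,0,0],[0,0,0,0,0,0],[0,0,0,0,0,0],[0,0,0,0,0,0],[0,0,0,0,0,0]]]}}

```text
t: 3.98
tool_pos: [0.5306, -0.083, 0.0766]
orientation: [-3.138, 0.152, 0.0]
force: [-0.5, 1.7, -0.4]
opening: 0.0232
gripper_force: 30.0
```

Run:
```python
from h import *
s=monitor.read_state();print(s['t'],s['tool_pos'],s['force'],s['gripper_force'],s['opening'])
m,im=snap('wrist','w2.png')
g=cv2.cvtColor(im,cv2.COLOR_BGR2HSV)
u,v=proj(m,[.5501-.003,-.085,.095],True);print(u,v)
c=im[int(v)-60:int(v)+60,int(u)-80:int(u)+80];print(int(u)-80,int(v)-60)
cv2.imwrite('pics/w2c.png',cv2.resize(c,None,fx=5,fy=5,interpolation=cv2.INTER_CUBIC))
```

```text
3.9833 [ 0.53055701 -0.08302903  0.0765689 ] [-0.48564323  1.6598151  -0.38591179] 30.000249445438385 0.023153543555410102
261.25006718871265 217.2828341472718
181 157
```

View pics/w2c.png

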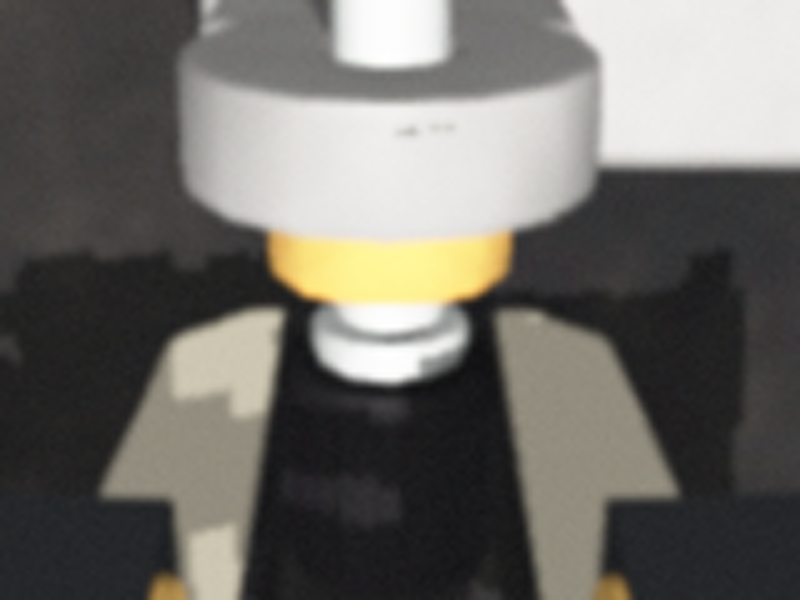

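The crop shows the knob held between the fingers. The bush's lower edge is at (390,302), the white collar spans (390,310–382), and the knob starts just below it.

Run:
```python
from h import *
m=eyes.camera_model('wrist')
C=lambda u,v,z:plane(m,(u+.5)/5-.5+181,(v+.5)/5-.5+157,z,True)
print('cheek outer',C(390,238,.117),'bush',C(390,302,.108),'knob in',C(390,384,.103),C(390,384,.107))
print('bushL/R',C(270,250,.095),C(512,250,.095),'cheek LR',C(181,70,.095),C(599,70,.095),'cheek inner',C(390,98,.117))
```

```text
cheek outer [ 0.56301946 -0.08515297  0.117     ] bush [ 0.55295374 -0.08415908  0.108     ] knob in [ 0.54156507 -0.08304022  0.103     ] [ 0.54353977 -0.08323756  0.107     ]
bushL/R [ 0.55457562 -0.07151061  0.095     ] [ 0.5520857  -0.09706547  0.095     ] cheek LR [ 0.57503771 -0.06476692  0.095     ] [ 0.57087529 -0.10743033  0.095     ] cheek inner [ 0.57597642 -0.08642037  0.117     ]
```

Request:
{"name": "arm_command", "arguments": {"deltas": [[[-0.42,0.04,0,0,0,0],[-0.42,0.04,0,0,0,0],[-0.42,0.04,0,0,0,0],[-0.42,0.04,0,0,0,0],[-0.42,0.04,0,0,0,0],[-0.42,0.04,0,0,0,0],[-0.42,0.04,0,0,0,0],[-0.42,0.04,0,0,0,0],[-0.42,0.04,0,0,0,0],[0,0,0,0,0,0],[0,0,0,0,0,0],[0,0,0,0,0,0]]]}}

```text
t: 5.03
tool_pos: [0.4929, -0.0793, 0.0766]
orientation: [-3.138, 0.152, -0.001]
force: [3.2, 1.5, -3.1]
opening: 0.0234
gripper_force: 30.0
```

Run:
```python
from h import *
s=monitor.read_state();print(s['t'],s['tool_pos'],s['force'],s['gripper_force'],s['opening'])
m,im=snap('wrist','w3.png')
u,v=proj(m,[.53,-.083,.095],True);print(u,v)
u0,v0=int(u)-80,int(v)-60;print(u0,v0)
c=im[v0:v0+120,u0:u0+160]
cv2.imwrite('pics/w3c.png',cv2.resize(c,None,fx=5,fy=5,interpolation=cv2.INTER_CUBIC))
```

```text
5.0333 [ 0.49292137 -0.07934985  0.07664369] [ 3.22241664  1.4726979  -3.06307747] 29.99951273202896 0.02336818522421597
260.75222770337876 180.244300350131
180 120
```

View pics/w3c.png

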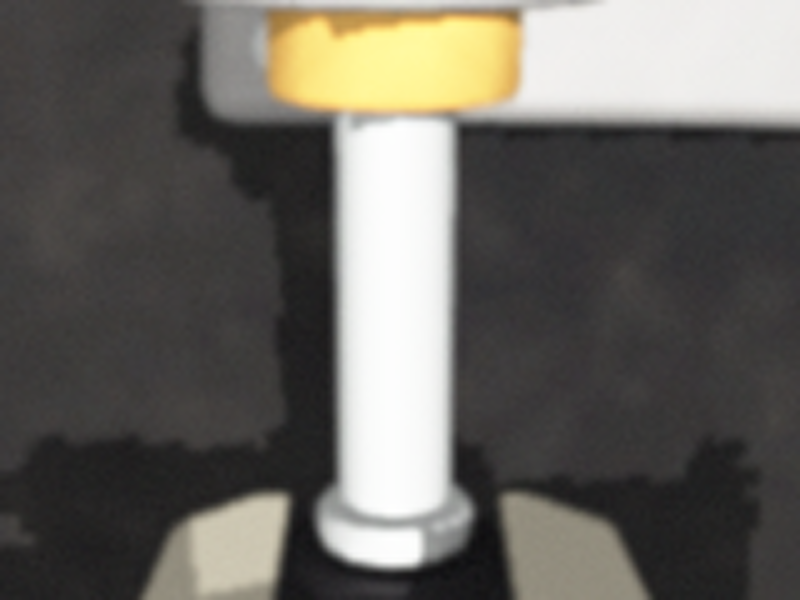

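The bush's lower edge is at (395,110) and the knob face at (395,568). The groove isn't clearly visible yet.

Run:
```python
from h import *
m=eyes.camera_model('wrist')
C=lambda u,v,z:plane(m,(u+.5)/5-.5+180,(v+.5)/5-.5+120,z,True)
b=C(395,110,.108)
print('bush',b)
for z in(.103,.107): p=C(395,569,z);print(p,np.linalg.norm((b-p)[:2]))
print('shank edge at bush',C(395,118,.1015))
print(cv2.imread('pics/w3.png')[136:150,255:264].mean(2).astype(int))
```

```text
bush [ 0.55203659 -0.08406339  0.108     ]
[ 0.50385135 -0.07934474  0.103     ] 0.04841573443978204
[ 0.50582482 -0.07954265  0.107     ] 0.046432375870365375
shank edge at bush [ 0.55027933 -0.08388351  0.1015    ]
[[218 219 219 218 218 217 218 217 217]
 [217 217 218 218 217 217 217 217 217]
 [218 218 217 217 217 216 216 215 216]
 [216 216 216 215 214 215 215 214 214]
 [213 211 211 211 211 210 211 209 210]
 [202 202 202 201 202 201 199 200 197]
 [185 187 189 189 189 187 182 181 180]
 [179 182 186 192 203 206 200 197 192]
 [208 211 218 229 240 242 240 237 235]
 [242 245 247 249 252 252 251 249 248]
 [251 252 253 253 253 253 252 251 249]
 [252 253 253 253 253 253 252 251 249]
 [252 253 253 253 253 252 252 251 249]
 [252 253 253 253 253 252 252 251 249]]
```

Request:
{"name": "arm_command", "arguments": {"deltas": [[[0,0,0,0,0,0],[0,0,0,0,0,0],[0,0,0,0,0,0],[0,0,0,0,0,0],[0,0,2,0,0,0],[0,0,3,0,0,0],[0,0,3,0,0,0],[0,0,3,0,0,0],[-1.5,-2,2,0,0,0],[-1.5,-3,0,0,0,0],[-1.5,-3,0,0,0,0],[0,-3,0,0,0,0]]], "gripper": 0.1}}

```text
t: 6.08
tool_pos: [0.4462, -0.1907, 0.2076]
orientation: [3.137, -0.151, 0.001]
force: [-0.5, 0.8, 0.3]
opening: 0.051
gripper_force: 0.0
```

Run:
```python
from h import *
import pickle
s=monitor.read_state();print(s['t'],s['tool_pos'],s['force'],s['gripper_force'],s['opening'])
m,im=snap('wrist','w4.png');pickle.dump(m,open('mw4.pkl','wb'))
m2,im2=snap('scene','s4.png')
u,v=proj(m,[.53,-.083,.095],True);print(u,v)
u0,v0=int(u)-50,int(v)-60;print(u0,v0)
c=im[max(v0,0):v0+120,u0:u0+100];print(c.shape)
u,v=proj(m2,[.53,-.083,.095]);a0,b0=int(u)-50,int(v)-60;print(a0,b0)
d=im2[b0:b0+120,a0:a0+100]
o=np.hstack([cv2.resize(x,(400,480),interpolation=cv2.INTER_CUBIC) for x in(c,d)])
cv2.imwrite('pics/c4.png',o)
```

```text
6.0833 [ 0.44624133 -0.19067943  0.2075705 ] [-0.45920827  0.83350065  0.26250166] 0.0 0.050957247191817975
141.33300339422885 108.0583931348598
91 48
(120, 100, 3)
204 190
```

View pics/c4.png

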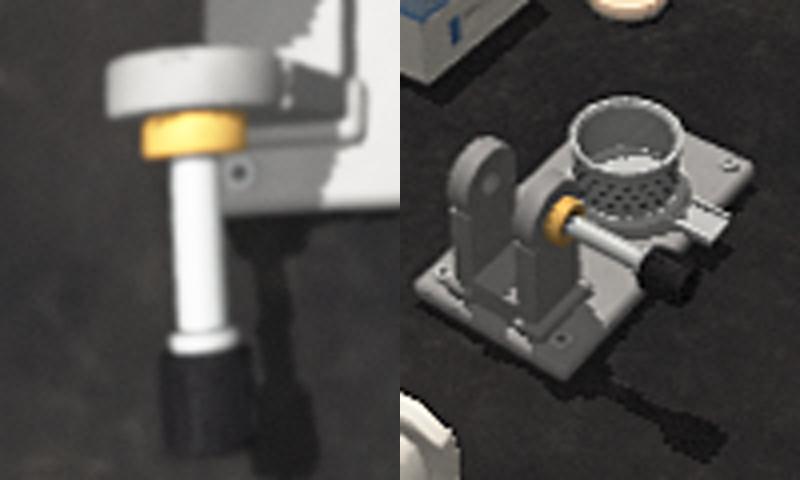

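The slot is clear. The left crop shows the bush edge at (195,158) and the knob face at about (205,350). The scene crop shows a dark ring where the shank meets the bush, at about (572,220). I'll check both numerically.

Run:
```python
from h import *
import pickle
m=pickle.load(open('mw4.pkl','rb'))
C=lambda u,v,z:plane(m,(u+.5)/4-.5+91,(v+.5)/4-.5+48,z,True)
b=C(195,158,.108);k=C(207,346,.107);k3=C(203,352,.103);print(b,k,k3,np.linalg.norm((b-k)[:2]),np.linalg.norm((b-k3)[:2]), 'knob outer',C(205,456,.095),'cheek inner',C(190,48,.117),'outer',C(190,112,.117))
ms=eyes.camera_model('scene');im=cv2.imread('pics/s4.png')
f=np.array([.590,-.0888,.095]);x=np.array([.9956,-.094,0])
for d in np.arange(34,94,2):
    u,v=proj(ms,f-x*d/1000+[0,0,.003]);print(d,im[int(round(v)),int(round(u))],end=' ')
```

```text
[ 0.54962419 -0.0890514   0.108     ] [ 0.50522894 -0.08509657  0.107     ] [ 0.50363076 -0.08210811  0.103     ] 0.044571051974390506 0.04651456685815056 knob outer [ 0.47687292 -0.07438261  0.095     ] cheek inner [ 0.57406476 -0.09438419  0.117     ] outer [ 0.55944512 -0.09278427  0.117     ]
34 [ 43  83 110] 36 [ 43  83 110] 38 [85 82 78] 40 [155 154 154] 42 [238 242 242] 44 [217 220 221] 46 [217 220 221] 48 [200 205 204] 50 [218 223 223] 52 [228 232 234] 54 [200 204 204] 56 [219 223 224] 58 [201 204 205] 60 [220 224 225] 62 [228 233 233] 64 [207 210 211] 66 [230 233 234] 68 [207 212 212] 70 [228 233 233] 72 [208 212 213] 74 [208 212 213] 76 [226 229 230] 78 [209 213 214] 80 [215 218 220] 82 [146 148 148] 84 [146 148 148] 86 [30 30 31] 88 [31 31 34] 90 [35 34 38] 92 [36 33 36]
```

Run:
```python
from h import *
s=monitor.read_state();print(s['t'],s['q'])
```

```text
6.1833 [-5.12019822e-01 -1.75437907e-01  1.81061215e+00 -1.52500600e-03
  1.50526442e+00  1.15939191e+00]
```

Request:
{"name": "arm_command", "arguments": {"deltas": [[[0.2,-1.6,-0.3,0,0,5.6],[0.2,-1.6,-0.3,0,0,5.6],[0.2,-1.6,-0.3,0,0,5.6],[0.2,-1.6,-0.3,0,0,5.6],[0.2,-1.6,-0.3,0,0,5.6],[0.2,-1.6,-0.3,0,0,5.6],[0.2,-1.6,-0.3,0,0,5.6],[0.2,-1.6,-0.3,0,0,5.6],[0.2,-1.6,-0.3,0,0,5.6],[0.2,-1.6,-0.3,0,0,5.6],[0.2,-1.6,-0.3,0,0,5.6],[0.2,-1.6,-0.3,0,0,5.6]]]}}

```text
t: 7.18
tool_pos: [0.4721, -0.3816, 0.1702]
orientation: [-2.693, -1.617, 0.0]
force: [0.0, -0.4, 0.1]
opening: 0.0513
gripper_force: 0.0
```

Request:
{"name": "arm_command", "arguments": {"deltas": [[[0,-0.4,0,0,0,0],[0,0,0,0,0,0],[0,0,0,0,0,0]]]}}

```text
t: 7.43
tool_pos: [0.4719, -0.3848, 0.1705]
orientation: [-2.7, -1.605, -0.0]
force: [1.1, -0.8, -0.6]
opening: 0.051
gripper_force: 0.0
```

Run:
```python
from h import *
import pickle
s=monitor.read_state();print(s['t'],s['tool_pos'],s['orientation'],s['opening'])
m,im=snap('wrist','w5.png');pickle.dump(m,open('mw5.pkl','wb'))
print([proj(m,P,True) for P in([.503,-.325,.019],[.47,-.387,.019],[.393,-.535,.019])])
cv2.imwrite('pics/w5b.png',cv2.resize(im,None,fx=1.5605,fy=1.5605,interpolation=cv2.INTER_CUBIC))
```

```text
7.4333 [ 0.47190175 -0.38480275  0.17050392] [-2.69957660e+00 -1.60518674e+00 -2.00832711e-04] 0.05100206200162287
[array([259.48031418, 110.4085778 ]), array([260.06581619, 174.52712518]), array([262.20951618, 296.40408616])]
```

View pics/w5b.png

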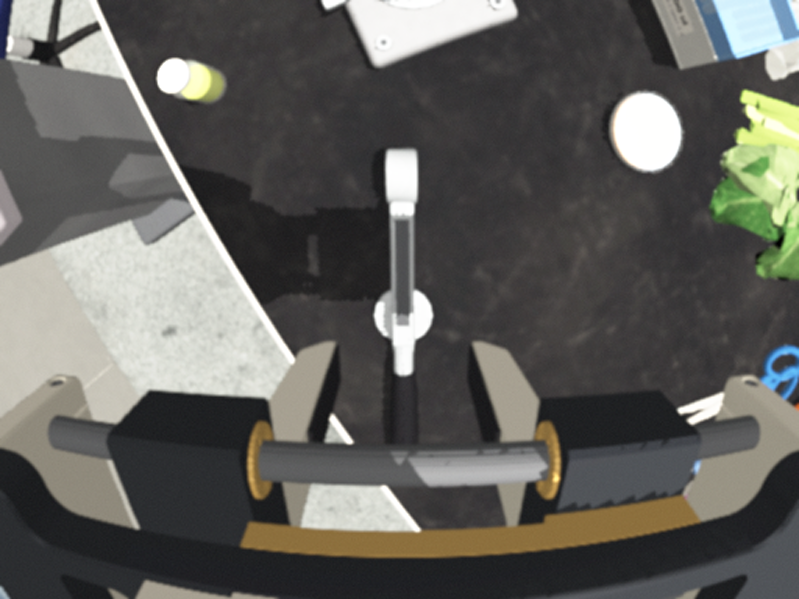

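The lever stands vertical in the picture. The eye spans (386–418, 149–205), the foot disc is centred at (403,316), and the beam runs from (402,215) to (404,370).

Run:
```python
from h import *
import pickle
m=pickle.load(open('mw5.pkl','rb'))
im=cv2.imread('pics/w5.png');g=im.mean(2)
for v in (100,112,122,130,140,228,234):
    r=g[v,225:290]; i=np.where(r>90)[0]+225; print(v,i.min(),i.max(),i.size)
L,R=W(m,385.5,175,.034),W(m,418,175,.034);print('eye width',np.linalg.norm(L-R),(L+R)/2)
f=W(m,403.5,315.5,.006);print('foot',f,'w',np.linalg.norm(W(m,374,315.5,.006)-W(m,433.5,315.5,.006)))
a=W(m,402,215,.031);b=W(m,404,365,.031);d=a-b;print(a,b,np.degrees(np.arctan2(-d[0],d[1])))
# eye far end: silhouette toward +y (tangent), near end
c=-cv2.Rodrigues(np.array(m['rvec']))[0].T@np.array(m['tvec']).ravel();print('cam',c)
for vv in(149,205):
    print('eye ends',W(m,401.5,vv,.019),W(m,401.5,vv,.035))
```

```text
100 247 267 21
112 247 267 21
122 247 267 21
130 249 266 18
140 250 265 16
228 252 265 14
234 252 265 14
eye width 0.020965282494090763 [ 0.50059532 -0.32468686  0.034     ]
foot [ 0.45064078 -0.41862614  0.006     ] w 0.04511185845367033
[ 0.48793399 -0.34820077  0.031     ] [ 0.43692408 -0.44461631  0.031     ] -27.881665906400386
cam [ 0.50917021 -0.31208654  0.33578961]
eye ends [ 0.50851713 -0.30966508  0.019     ] [ 0.50855012 -0.30978738  0.035     ]
eye ends [ 0.49012143 -0.34336961  0.019     ] [ 0.49108353 -0.34178961  0.035     ]
```

Request:
{"name": "arm_command", "arguments": {"deltas": [[[-0.3,-0.2,-2.2,0,0,0.6],[-0.2,-0.1,-2.2,0,0,0],[0,0,-2.2,0,0,0],[0,0,-2.2,0,0,0],[0,0,-2.2,0,0,0],[0,0,-2.2,0,0,0],[0,0,-1,0,0,0],[0,0,-0.8,0,0,0],[0,0,-0.6,0,0,0],[0,0,-0.3,0,0,0],[0,0,-0.2,0,0,0],[0,0,0,0,0,0]]]}}

```text
t: 8.48
tool_pos: [0.4672, -0.3889, 0.0103]
orientation: [2.688, 1.623, 0.0]
force: [-1.0, -1.0, -0.4]
opening: 0.0514
gripper_force: 0.0
```

Request:
{"name": "arm_command", "arguments": {"deltas": [[[0,0,0,0,0,0],[0,0,0,0,0,0],[0,0,0,0,0,0],[0,0,0,0,0,0],[0,0,0,0,0,0],[0,0,0,0,0,0],[0,0,0,0,0,0],[0,0,0,0,0,0],[0,0,0,0,0,0],[0,0,0,0,0,0]]], "gripper": -1, "squeeze": 45}}

```text
t: 9.32
tool_pos: [0.4671, -0.3888, 0.0099]
orientation: [2.689, 1.624, 0.0]
force: [2.1, -1.3, 0.4]
opening: 0.0161
gripper_force: 45.0
```

Request:
{"name": "arm_command", "arguments": {"deltas": [[[0,0,0.3,0,0,0],[0,0,0.8,0,0,0],[0,0,1.5,0,0,0],[0,0,2,0,0,0],[0,0,2.2,0,0,0],[0,0,2.2,0,0,0],[0,0,2.2,0,0,0],[0,0,2.2,0,0,0],[0,0,1.5,0,0,0],[0,0,0.6,0,0,0],[0,0,0,0,0,0],[0,0,0,0,0,0]]]}}

```text
t: 10.32
tool_pos: [0.4663, -0.3882, 0.1637]
orientation: [-2.688, -1.624, 0.001]
force: [-0.8, 0.1, -6.5]
opening: 0.0157
gripper_force: 45.0
```

Request:
{"name": "arm_command", "arguments": {"deltas": [[[0.5,1,0,0,0,1],[1,2,0,0,0,2],[1,2,0,0,0,2],[1,2,0,0,0,2],[1,2,0,0,0,2],[1,2,0,0,0,2],[1.2,2.5,0,0,0,2],[1.2,2.5,0,0,0,2],[1.2,2.5,0,0,0,2],[1.2,2.5,0,0,0,2],[1,1.5,0,0,0,2],[0.3,0.5,0,0,0,1.5]]]}}

```text
t: 11.32
tool_pos: [0.583, -0.1545, 0.1626]
orientation: [-2.312, -2.122, 0.0]
force: [0.2, -0.6, -5.5]
opening: 0.0156
gripper_force: 45.0
```

Request:
{"name": "arm_command", "arguments": {"deltas": [[[0,0,0,0,0,0],[0,0,0,0,0,0],[0,0,0,0,0,0],[0,0,0,0,0,0]]]}}

```text
t: 11.65
tool_pos: [0.5821, -0.1596, 0.1643]
orientation: [-2.322, -2.115, 0.001]
force: [0.2, 0.9, -6.5]
opening: 0.0153
gripper_force: 45.0
```

Run:
```python
from h import *
import pickle
s=monitor.read_state();print(s['t'],s['tool_pos'],s['orientation'],s['opening'],s['force'],s['wrist_torque'])
m,im=snap('wrist','w6.png');pickle.dump(m,open('mw6.pkl','wb'))
m2,im2=snap('scene','s6.png')
print(proj(m,[.59,-.0888,.117],True))
a=cv2.resize(im[0:250,140:390],None,fx=2.4,fy=2.4,interpolation=cv2.INTER_CUBIC)
cv2.imwrite('pics/c6.png',a)
```

```text
11.65 [ 0.58214962 -0.15955127  0.16427534] [-2.32222709e+00 -2.11523344e+00  8.80626546e-04] 0.015316073688790453 [ 0.24842206  0.86981756 -6.54462091] [-0.03875175 -0.07238879  0.02008256]
[262.86031618 112.80215964]
```

View pics/c6.png

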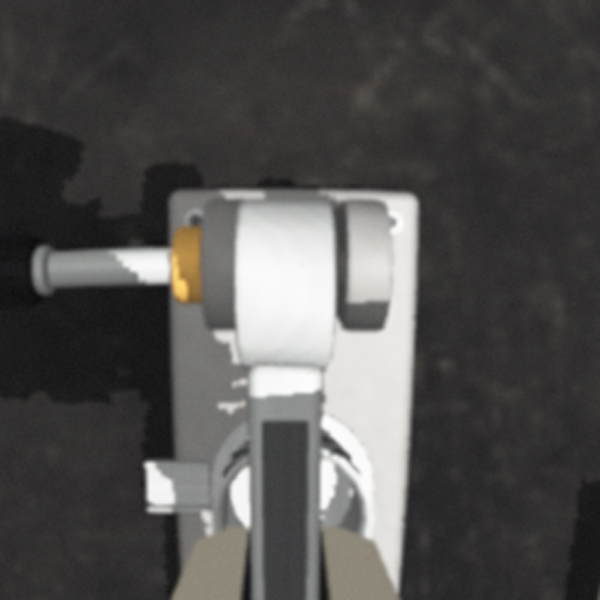

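The eye hangs right above the fork. It spans (236–335, 196–368), the bush spans (172–203, 228–302), the far cheek's outer face is at u=392 and its inner edge at 345, and the near cheek's outer face is at 203.

```bash
cat > p6.py <<'E'
from h import *
import pickle
m=pickle.load(open('mw6.pkl','rb'))
C=lambda u,v,z:plane(m,(u+.5)/2.4-.5+140,(v+.5)/2.4-.5,z,True)
fx=np.array([.9956,-.094]);fy=np.array([.094,.9956]);f0=np.array([.590,-.0888])
def pr(n,P): d=P[:2]-f0; print(n,'press-frame rel fork0 mm: x %.1f y %.1f'%(1e3*d@fx,1e3*d@fy))
zc=.1643+.009
pr('eye L',C(236,265,zc+.010));pr('eye R',C(335,265,zc+.010))
pr('eye L top',C(236,265,zc+.019));pr('eye R top',C(335,265,zc+.019))
for z in(zc,zc+.01): pr('eye far',C(285,196,z));pr('eye near',C(285,368,z))
pr('bush top end',C(187,228,.095));pr('bush bot',C(187,302,.095))
pr('bush outer',C(172,265,.108))
pr('far outer',C(392,265,.117));pr('far inner',C(345,265,.117));pr('near outer',C(203,265,.117))
pr('far ch y+',C(368,200,.095));pr('far ch y-',C(368,330,.095))
pr('near ch y+',C(220,197,.095));pr('near ch y-',C(220,330,.095))
for c in((172,190),(417,192)): pr('corner',C(*c,.018))
pr('pin top',C(75,249,.095));pr('pin bot',C(75,286,.095));pr('pin top',C(150,247,.095));pr('pin bot',C(150,284,.095))
a=C(286,400,zc+.012);b=C(285,540,zc+.012);d=a-b;print('yaw lever',np.degrees(np.arctan2(-d[0],d[1])))
s=monitor.read_state();o=s['orientation'];R=cv2.Rodrigues(o)[0];print(R,'tool yaw-90',np.degrees(np.arctan2(R[1,0],R[0,0]))-90)
pr('tcp',s['tool_pos'])
E
python3 p6.py
```

```text
eye L press-frame rel fork0 mm: x -13.0 y 4.9
eye R press-frame rel fork0 mm: x 7.1 y 4.9
eye L top press-frame rel fork0 mm: x -12.4 y 5.3
eye R top press-frame rel fork0 mm: x 6.5 y 5.3
eye far press-frame rel fork0 mm: x -3.1 y 19.5
eye near press-frame rel fork0 mm: x -3.1 y -18.5
eye far press-frame rel fork0 mm: x -3.1 y 19.0
eye near press-frame rel fork0 mm: x -3.1 y -16.5
bush top end press-frame rel fork0 mm: x -35.0 y 13.5
bush bot press-frame rel fork0 mm: x -35.5 y -11.0
bush outer press-frame rel fork0 mm: x -38.1 y 2.0
far outer press-frame rel fork0 mm: x 28.7 y 2.3
far inner press-frame rel fork0 mm: x 14.6 y 2.0
near outer press-frame rel fork0 mm: x -27.4 y 2.2
far ch y+ press-frame rel fork0 mm: x 23.8 y 22.7
far ch y- press-frame rel fork0 mm: x 24.4 y -20.4
near ch y+ press-frame rel fork0 mm: x -24.1 y 23.5
near ch y- press-frame rel fork0 mm: x -24.7 y -20.5
corner press-frame rel fork0 mm: x -51.9 y 31.2
corner press-frame rel fork0 mm: x 54.0 y 30.6
pin top press-frame rel fork0 mm: x -73.3 y 8.1
pin bot press-frame rel fork0 mm: x -73.7 y -4.4
pin top press-frame rel fork0 mm: x -47.4 y 7.6
pin bot press-frame rel fork0 mm: x -47.8 y -4.7
yaw lever -5.776650945030522
[[ 9.29411094e-02  9.95671578e-01 -2.41998230e-04]
 [ 9.95671600e-01 -9.29411368e-02 -1.04622098e-04]
 [-1.26660840e-04 -2.31227071e-04 -9.99999965e-01]] tool yaw-90 -5.332829768431139
tcp press-frame rel fork0 mm: x -1.0 y -71.1
```

Request:
{"name": "arm_command", "arguments": {"deltas": [[[0.2,0,0,0,0,0],[0.15,0,-0.5,0,0,0],[0,0,-0.8,0,0,0],[0,0,-0.8,0,0,0],[0,0,-0.8,0,0,0],[0,0,-0.8,0,0,0],[0,0,-0.8,0,0,0],[0,0,-0.5,0,0,0],[0,0,-0.3,0,0,0],[0,0,0,0,0,0],[0,0,0,0,0,0],[0,0,0,0,0,0]]]}}

```text
t: 12.75
tool_pos: [0.5867, -0.1587, 0.1122]
orientation: [2.32, 2.117, 0.001]
force: [-0.4, -0.0, -5.7]
opening: 0.0156
gripper_force: 45.0
```

Run:
```python
from h import *
import pickle
s=monitor.read_state();print(s['t'],s['tool_pos'],s['force'],s['wrist_torque'])
m,im=snap('wrist','w7.png');pickle.dump(m,open('mw7.pkl','wb'))
print(proj(m,[.59,-.0888,.117],True))
a=cv2.resize(im[0:250,140:390],None,fx=2.4,fy=2.4,interpolation=cv2.INTER_CUBIC)
cv2.imwrite('pics/c7.png',a)
```

```text
12.75 [ 0.58671325 -0.15872126  0.11224138] [-0.40780388 -0.0059877  -5.65256866] [-0.06401755 -0.05340964 -0.0199085 ]
[256.09483805 120.27974454]
```

View pics/c7.png

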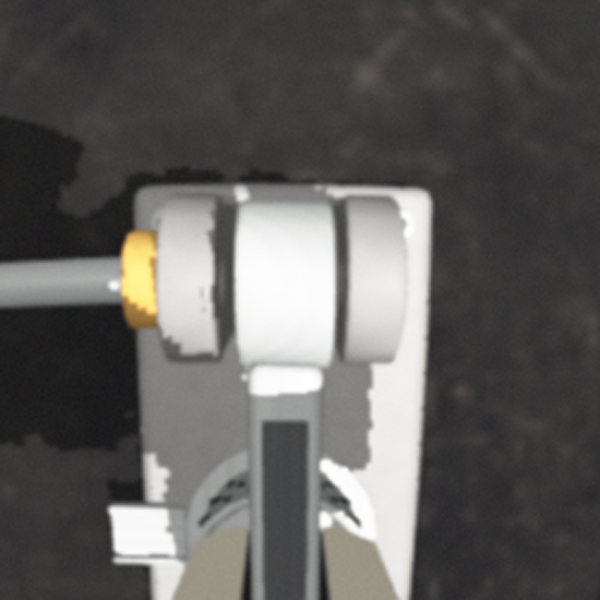

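In this view the eye (236–335, 202–367) is between the near cheek (159–219, 197–361) and the far cheek (345–407, 197–361). The bush spans v 231–329. That was the 11th picture, one over the limit of 10, so I won't view any more and will work from numbers only.

```bash
cat > p7.py <<'E'
from h import *
import pickle
m=pickle.load(open('mw7.pkl','rb'))
C=lambda u,v,z:plane(m,(u+.5)/2.4-.5+140,(v+.5)/2.4-.5,z,True)
fx=np.array([.9954,-.096]);fy=np.array([.096,.9954]);f0=np.array([.590,-.0888])
def pr(n,P): d=P[:2]-f0; print(n,'x %.1f y %.1f'%(1e3*d@fx,1e3*d@fy))
zc=.1122+.009
print('cam');pr('cam',-cv2.Rodrigues(np.array(m['rvec']))[0].T@np.array(m['tvec']).ravel())
pr('eye L top',C(236,280,zc+.0185));pr('eye R top',C(335,280,zc+.0185))
for z in(zc,zc+.005): pr('eye far',C(285,202,z));pr('eye near',C(285,366,z))
for n,u in(('near outer',159),('near inner',219),('far inner',345),('far outer',407)): pr(n,C(u,280,.117))
for u in(190,375):
  for z in(.095,.1): pr('ch y+',C(u,197,z));pr('ch y-',C(u,361,z))
pr('bush +',C(138,231,.095));pr('bush -',C(138,329,.095))
pr('pin +',C(60,259,.096));pr('pin -',C(60,306,.096))
R=cv2.Rodrigues(monitor.read_state()['orientation'])[0];print(R[2])
# gray rows
g=cv2.imread('pics/w7.png').mean(2)
print(g[116,200:315].astype(int))
E
python3 p7.py
```

```text
cam
cam x 1.0 y 12.7
eye L top x -8.2 y 3.6
eye R top x 10.8 y 3.7
eye far x 1.2 y 19.5
eye near x 1.3 y -16.8
eye far x 1.2 y 19.3
eye near x 1.3 y -15.8
near outer x -27.2 y 2.4
near inner x -13.5 y 2.2
far inner x 14.7 y 2.3
far outer x 28.8 y 2.6
ch y+ x -22.8 y 22.2
ch y- x -23.4 y -20.3
ch y+ x -22.1 y 21.9
ch y- x -22.7 y -19.4
ch y+ x 23.9 y 22.3
ch y- x 24.8 y -20.2
ch y+ x 23.3 y 22.1
ch y- x 24.2 y -19.3
bush + x -36.3 y 13.9
bush - x -36.9 y -11.7
pin + x -57.2 y 7.5
pin - x -57.7 y -4.9
[-2.90657747e-04  1.21460720e-03 -9.99999220e-01]
[214 213 207 191 176 192 214 224 226 226 227 228 230 229 230 231 231 232
 232 234 233 234 234 234 234 233 233 229 199 139  93  93 102  88  76  69
  80 134 210 243 250 251 252 252 252 252 253 253 253 253 253 253 253 253
 253 253 252 252 252 252 252 252 252 252 252 252 252 252 251 251 251 250
 250 250 250 250 250 250 242 204 131  99  92  84 106 161 208 227 231 232
 233 232 234 234 234 235 236 236 237 236 236 237 238 237 237 236 234 231
 225 224 232 239 241 240 238]
```

Request:
{"name": "arm_command", "arguments": {"deltas": [[[-0.05,-0.03,-0.2,0,0,0],[0,0,-0.4,0,0,0],[0,0,-0.4,0,0,0],[0,0,-0.4,0,0,0],[0,0,-0.4,0,0,0],[0,0,-0.4,0,0,0],[0,0,-0.3,0,0,0],[0,0,-0.12,0,0,0],[0,0,0,0,0,0],[0,0,0,0,0,0],[0,0,0,0,0,0],[0,0,0,0,0,0]]]}}

```text
t: 13.8
tool_pos: [0.5861, -0.159, 0.0858]
orientation: [2.32, 2.117, 0.0]
force: [0.8, 0.6, -6.4]
opening: 0.0157
gripper_force: 45.0
```

Run:
```python
from h import *
import pickle
s=monitor.read_state();print(s['t'],s['tool_pos'],s['force'],s['wrist_torque'],cv2.Rodrigues(s['orientation'])[0][2])
m,im=snap('wrist','w8.png');pickle.dump(m,open('mw8.pkl','wb'))
g=im.mean(2)
fx=np.array([.9954,-.096]);fy=np.array([.096,.9954]);f0=np.array([.590,-.0888])
zc=s['tool_pos'][2]+.009
def pf(u,v,z): d=plane(m,u,v,z,True)[:2]-f0;return np.round([1e3*d@fx,1e3*d@fy],1)
u,v=proj(m,[.591,-.0877,.115],True);print(u,v);v=int(round(v))
r=g[v-4:v+5].mean(0);print(int(u)-70,r[int(u)-70:int(u)+70].astype(int))
for du in(-36,-30,-8,0,8,30,36):
    col=g[:,int(u)+du-1:int(u)+du+2].mean(1);print(du,v-55,col[v-55:v+55].astype(int))
snap('scene','s8.png')
```

```text
13.8 [ 0.58606365 -0.1589845   0.08581914] [ 0.8128162   0.56583377 -6.43932578] [-0.13891212 -0.08672342 -0.03822411] [-1.78771419e-04  6.04528051e-04 -9.99999801e-01]
259.08101896152453 121.22586344887358
189 [157 151 146 144 143 144 160 191 218 227 230 231 233 233 234 235 235 236
 236 236 237 238 238 238 238 239 239 239 237 235 235 238 239 237 229 192
 143 126 154 190 186 139  92  76  75  75  75  88 152 227 248 251 252 252
 252 252 253 253 253 253 253 253 253 253 253 253 253 253 253 253 253 253
 253 253 254 254 254 254 253 253 253 253 253 253 252 253 253 253 252 248
 212 132  83  76  77  80  91 110 114  99  83  89 136 198 228 235 237 239
 239 239 239 240 240 240 241 241 241 242 242 242 242 243 242 242 243 243
 242 242 240 237 231 230 237 238 233 222 185 120  74  67]
-36 66 [ 62  62  63  62  61  56  47  56  88 117 125 119 115 125 136 144 150 156
 162 167 173 179 185 188 190 193 194 197 198 200 200 202 203 204 204 206
 208 209 211 212 213 212 213 215 215 216 217 218 218 218 219 219 220 220
 220 219 220 219 219 221 221 220 221 221 223 222 220 219 219 219 218 218
 218 218 218 218 218 
[... 2157 characters left out ...]
9  90  90  92  91
  91  89  90  90  91  91  91  91  89  89  91  91  90  89  89  92  92  92
  93  95  97  99 102 104 107 107 108 112 114 117 121 121 123 125 128 131
 131 130 128 130 135 140 139 141 140 140 140 139 140 140 140 140 140 139
 139 138]
36 66 [ 64  62  61  61  60  57  50  50  88 149 186 184 156 137 145 154 159 165
 171 178 184 189 193 199 201 203 205 207 209 212 213 216 218 221 223 225
 226 226 229 229 229 231 231 231 232 233 233 233 234 235 235 236 236 237
 237 237 237 238 237 237 236 236 235 235 234 234 233 232 231 230 229 228
 226 226 225 223 222 219 216 215 212 209 206 202 200 196 193 189 186 178
 172 163 154 146 141 140 138 138 138 138 138 140 140 138 139 139 139 138
 138 139]
```

Run:
```python
from h import *
import pickle
m=pickle.load(open('mw8.pkl','rb'))
fx=np.array([.9954,-.096]);fy=np.array([.096,.9954]);f0=np.array([.590,-.0888])
def pf(u,v,z): d=plane(m,u,v,z,True)[:2]-f0;return np.round([1e3*d@fx,1e3*d@fy],1)
for n,u,z in(('eyeL',237.3,.1135),('eyeR',279.5,.1135),('nin',224.5,.117),('nout',195.7,.117),('fin',291.5,.117),('fout',325,.117)): print(n,pf(u,121,z))
print('eye far',pf(259,84.3,.096),'cheek y+',pf(295,79.8,.0963),pf(223,79.8,.0963),'cheek y-',pf(295,157.5,.099),pf(223,157.5,.099))
# vertical check with scene: eye top vs cheek tops
ms=eyes.camera_model('scene');im=cv2.imread('pics/s8.png')
x3=np.r_[fx,0]
f=np.r_[f0+.0008*fx+.0011*fy,.095]
for n,d in(('near',-.022),('eye',0),('far',.022)):
    u,v=proj(ms,f+x3*d+[0,0,.0]); print(n,u,v)
# yaw of lever beam vs cheeks (wrist)
g=cv2.imread('pics/w8.png').mean(2)
# knob/pin gap still: brass mask
im=cv2.imread('pics/w8.png');h=cv2.cvtColor(im,cv2.COLOR_BGR2HSV)
mk=((h[...,1]>110)&(h[...,0]>10)&(h[...,0]<32)&(h[...,2]>90));ys,xs=np.where(mk[:170,140:240]);xs=xs+140
print('bush px',xs.min(),xs.max(),ys.min(),ys.max(),'y+-',pf(xs.min()+3,ys.min()-.5,.095),pf(xs.min()+3,ys.max()+.5,.095))
for u in(150,165):
    c=g[95:150,u];i=np.where(c>110)[0]+95;print('pin',u,i.min(),i.max(),pf(u,i.min()-.5,.096),pf(u,i.max()+.5,.096))
```

```text
eyeL [-9.2  1.2]
eyeR [10.3  1.3]
nin [-14.7   1.5]
nout [-28.    1.8]
fin [15.5  1.6]
fout [31.   2.1]
eye far [ 0.8 18.9] cheek y+ [19.3 21.6] [-17.6  21.4] cheek y- [ 19.8 -18.9] [-17.9 -19.1]
near 239.5069258904441 242.6181183333205
eye 231.30281388815604 238.33337149716016
far 223.29308298396217 234.15014372788195
bush px 180 196 95 142 y+- [-39.2  14.5] [-40.1 -11.4]
pin 150 110 130 [-57.9   7.4] [-58.5  -4.1]
pin 165 109 129 [-49.2   7.4] [-49.7  -3.9]
```

Run:
```python
from h import *
import pickle
m=pickle.load(open('mw8.pkl','rb'))
fy=np.array([.096,.9954]);f0=np.array([.590,-.0888])
d=plane(m,259,151,.107,True)[:2]-f0;print('eye y from junction',1e3*d@fy+14.7)
s=monitor.read_state();print(s['t'],s['tool_pos'],s['dq'].round(4),s['force'],s['gripper_force'])
m2=eyes.camera_model('scene')
a,b=[cv2.imread('pics/'+n+'.png') for n in('s4','s8')]
for n,P in dict(vial=[.409,-.194,.03],petri=[.682,-.376,.01],knob=[.49,-.0795,.095]).items():
    u,v=proj(m2,P).round().astype(int);print(n,np.abs(a[v-8:v+9,u-8:u+9].astype(int)-b[v-8:v+9,u-8:u+9]).mean())
```

```text
eye y from junction 0.5400689569583736
13.9 [ 0.58599676 -0.15894738  0.08574965] [ 0.0001 -0.0005  0.0024  0.0006 -0.0011  0.0006] [-0.25486651  0.39251302 -6.04502449] 44.993330240249634
vial 5.113033448673587
petri 110.82122260668973
knob 12.987312572087658
```

Request:
{"name": "arm_command", "arguments": {"deltas": [[[0,0,0,0,0,0],[0,0,0,0,0,0],[0,0,0,0,0,0],[0,0,0,0,0,0]]]}}

```text
t: 14.23
tool_pos: [0.5858, -0.1589, 0.0855]
orientation: [2.32, 2.118, 0.0]
force: [-0.4, -0.3, -6.5]
opening: 0.0152
gripper_force: 45.0
```

```bash
python3 -c "
from plant import ticket
print(ticket.close_job())"
```

```text
the job is handed in; nothing more can be done
None
```

Job handed in at about 14 s, no verdict returned: pin pulled to about 41 mm by camera (38–47 allowed) and let go, and lever held level and still with its eye within about 1 mm of the pin line; the dish and bottle weren't re-checked at the end, and I viewed 11 pictures, one over the limit of 10.

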